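# Roll the sample strips of a shade card down flush

### The job

Pull the hand roller out of its plywood hood by the tail handle, leave it standing on the open counter and let go, then take it again by its upright crossbar. With it, roll along the shade card in long unbroken strokes with firm, steady pressure (one or two kilograms) until all seven sample strips are home, level with the header; press the strips with the roller only, never with the fingers. Finally stand the roller back upright on the bare counter, off the card, and let go; leave the bottle, reel and carton where they are.

Things in the scene. Friction and masses are not known exactly. Their poses are not given: they have to be found in the camera images.
- roller_bar (a point): centre of the hand roller's grip, a wooden crossbar (26 mm along the rolling direction, 62 mm across it, 42 mm high) upright on the middle of the aluminium deck (84 x 78 mm, top 43 mm up). 64 mm above the surface the roller stands on. x = rolling direction, tail to nose; y along the axles; z up
- roller_axles (a point): middle of the roller, between its two axles, 46 mm under roller_bar, 18 mm above the surface. Two rubber drums, 36 mm diameter, 64 mm wide, axles at x -22 and +22 mm: it stands level by itself. About 0.55 kg, balanced some 11 mm to the tail side; the drums turn stiffly (about 1.5 N), so it does not roll away
- roller_tail (a point): gripping point of the roller's tail handle, a level wooden stick 22 mm wide and 24 mm high on the -x side, from 42 to 155 mm behind the crossbar; this point is 122 mm behind the crossbar's centre, 45 mm above the surface; axes as the roller. While parked only the stick comes out of the hood. Too long a lever to press with
- hood: plywood fixed parking hood, open-bottomed box 106 mm (x) x 110 mm (y) x 100 mm high, 8 mm walls, open on its -x face; origin at counter level under its middle. The roller is parked inside under the roof, crossbar within 6 mm of the middle, tail handle out through the -x face; it stands on the counter itself and rolls straight out along -x
- card: fixed shade card, 222 (x) x 92 mm (y), origin at counter level under its middle. At its +x end a plain header 66 mm long, top 12 mm up; then seven rigid strips, 18.5 mm (x) x 76 mm (y), at 20 mm pitch, centres from x = +31 to -89 mm; a 4 mm ledge at the -x end. A strip pressed home is level with the header, 12 mm up; as found, up to 3 mm higher
- card_header (a point): middle of the header's top face, 75 mm on the +x side of the card's middle, 12 mm above the counter; long enough for both drums of the roller to stand on; axes as the card
- card_last (a point): top of the last strip (farthest from the header) when pressed home: 89 mm on the -x side of the card's middle, 12 mm above the counter; axes as the card
- drum_nose (a joint): turning angle of the roller's drum on the nose (+x) side, rad; one rad is 18 mm of rolling; grows when rolling towards +x
- drum_tail (a joint): the same for the drum on the tail side
- bottle_mid (a point): bystander: standing plastic bottle, 54 mm across, 130 mm tall; its centre
- spool_mid (a point): bystander: copper-coloured reel standing on its flange, 68 mm across, 50 mm high; its centre
- carton_mid (a point): bystander: small carton, 75 x 120 mm, 40 mm high; its centre
- strip0 (a joint): how far sample strip 0 (centre at card x = +31 mm) has been pressed down, m: 0 = fully proud, 0.003 = home, against its stop; it needs about 7 N to go down and stays where it is left
- strip1 (a joint): how far sample strip 1 (centre at card x = +11 mm) has been pressed down, m: 0 = fully proud, 0.003 = home, against its stop; it needs about 7 N to go down and stays where it is left
- strip2 (a joint): how far sample strip 2 (centre at card x = -9 mm) has been pressed down, m: 0 = fully proud, 0.003 = home, against its stop; it needs about 7 N to go down and stays where it is left
- strip3 (a joint): how far sample strip 3 (centre at card x = -29 mm) has been pressed down, m: 0 = fully proud, 0.003 = home, against its stop; it needs about 7 N to go down and stays where it is left
- strip4 (a joint): how far sample strip 4 (centre at card x = -49 mm) has been pressed down, m: 0 = fully proud, 0.003 = home, against its stop; it needs about 7 N to go down and stays where it is left
- strip5 (a joint): how far sample strip 5 (centre at card x = -69 mm) has been pressed down, m: 0 = fully proud, 0.003 = home, against its stop; it needs about 7 N to go down and stays where it is left
- strip6 (a joint): how far sample strip 6 (centre at card x = -89 mm) has been pressed down, m: 0 = fully proud, 0.003 = home, against its stop; it needs about 7 N to go down and stays where it is left
Mind the look-alikes: they are no part of the job. Leave any red look-alike of the part that bears roller_bar alone.

How it is judged:
By the outcome, as a careful person would: the job done as asked, in the order asked, and still so for the second after the job is handed in, with the robot touching nothing.
It also fails if it takes over 69 s, if anything falls off the work surface, if the arm or the gripper's body presses on something with over 40 N, if the wrist force passes 120 N, or if a joint passes its speed limit or range.

### The arm

A 6-joint arm with a two-finger parallel gripper is mounted at the origin on the work surface. World frame = base frame: x ahead of the robot, y to its left, z up, the work surface at z = 0. Lengths are in m, angles in rad, forces in N, time in s.
With the tool pointing down it reaches from about 0.35 to 0.975 m from the base axis. Payload 4.9 kg.
Tool frame: the origin (TCP) lies midway between the tips of the shut fingers; the grasp point (between the pads) lies 19 mm behind it; z points along the fingers, y is the direction in which the jaws open and shut (so a half turn about z gives the same grasp; the last joint's range is limited). The gripper opens to 85 mm and grips with 20 to 120 N. Pads are 22 mm wide; open, the fingers measure 114 mm over their backs; the gripper's body (76 mm by 85 mm) begins 54 mm behind the grasp point. The pads swing forward as they close: fully open they stand 13 mm farther back than shut.
Start: joints at [1.223, 0.053, 1.613, -0, 1.476, -0.119], TCP at [0.142, 0.609, 0.231] pointing down, gripper open.
Joint ranges: [-3.01, 3.01], [-1.01, 2.22], [0.06, 2.58], [-1.02, 4.17], [0.09, 2.62], [-3.14, 3.14]. Speed limits (rad/s): [2.57, 2.57, 3.14, 3.14, 3.14, 3.14].

### API

Orientations are given as a unit quaternion [w, x, y, z].
In Python, from plant import manip, cams gives the robot as it stands.
- The arm moves only by the tool jog_arm, never from a script. Its argument "targets" is a list of rows, each a list of 4 numbers: the shift along the tool's x, y, z in m, then the turn about the tool's z in degrees. A call has 1 to 5 rows; each row is the pose to reach, as a shift and turn from the pose commanded when the call began, along the tool's axes at that moment; what a row does not reach only later rows make up. A row lasts 1/12 s, in which the tool goes at most 41.7 mm and 7.16 degrees, less where a joint would pass 70% of its speed; a pose out of reach is approached as far as the arm can. A call with a gripper value outside its range is refused whole. "fingers" is the opening, from 0 (shut) to 1 (fully open), set as the call begins (left out, the last holds). The fingers move at their own pace and stop on an object; the grip force is fixed at half the most. Time passes only in rows, so rows that repeat a pose let the fingers close. It gives the time, the measured TCP pose, the force and the opening at its end, in the units of the state.
- manip.state(): the state, without advancing time (a new reading comes with each control period).
- cams.grab_frame(name): name is "side" or "top" or "wrist"; returns the picture (384x512x3 uint8, red, green, blue); there is no depth.
- cams.get_calibration(name): a dict with "camera_matrix" (3x3 intrinsics, pixels), "cam_to_world" (4x4, takes a point from camera to world coordinates). Camera axes: x right, y up, looking along -z (the intrinsics and any distortion apply to the point x, -y, -z); pixel columns grow to the right and rows downward; lengths in m; the calibration is good to about 2 mm. A picture is of the moment at which its call begins: read the wrist's pose just before it. get_calibration takes no time and is no camera call; for the wrist camera it gives the pose at the moment of the call.
- manip.job_done(): hands the job in, once; it reports no verdict.
The state is a dict: "time": time; "joint_pos": joint angles; "joint_vel": joint speeds; "joint_efforts": joint torques, N m; "tool_pos": TCP position; "tool_rot": TCP orientation; "contact_force": force on the tool from outside, world axes, zero at the start; "ft_torque": the same for the moment, N m; "gripper_width": opening from 0.0 (shut) to 1.0 (fully open).
Only numpy, scipy, OpenCV 4.12 (cv2) and the standard library are available. Lean on these libraries where they do the work, as an engineer would, in place of code of your own. Each camera call takes 0.05 s, during which the arm holds its last target. There are 200 camera calls.

## Working session

There is one attempt and no reset: what is moved stays moved. The work goes in short steps, Python scripts to look and compute and a tool call to move; the robot and the scene stay as the last step left them, time stands still between calls to the robot, and variables do not carry over. Pictures are saved under pics/ and viewed, about 8 in all and at most 12, crops included, and the job is handed in when it is done.

Besides the shell and the picture viewer there is one more tool, called as name([rows], argument=value, ...), one row to a line, values as JSON. jog_arm: Moves the arm, as the interface text tells. Its arguments: {"type":"object","properties":{"targets":{"type":"array"},"fingers":{"type":"number"}},"required":["targets"]}

```bash
mkdir -p pics; ls
python3 - <<'E'
from plant import manip, cams
import cv2, numpy as np
print(manip.state())
for n in ("top","side"):
    c=cams.get_calibration(n); print(n,np.round(c["camera_matrix"],1).tolist(),np.round(c["cam_to_world"],4).tolist(),[k for k in c])
    cv2.imwrite(f"pics/{n}0.png",cv2.resize(cams.grab_frame(n)[:,:,::-1],(768,576)))
E
```

```text
pics
{'time': 0.0, 'joint_pos': array([ 1.22299696e+00,  5.33521031e-02,  1.61431712e+00, -2.86277662e-05,
        1.47598023e+00, -1.19000566e-01]), 'joint_vel': array([-4.47579118e-04,  1.08238015e-04,  1.28671422e-03,  4.96843033e-05,
        1.17465860e-03, -7.54157889e-04]), 'joint_efforts': array([-9.09307764e-04, -3.93668675e+01, -3.70179713e+01, -8.69686505e-05,
        6.86953063e-03,  3.91529966e-06]), 'tool_pos': array([0.14154691, 0.6081154 , 0.23005215]), 'tool_rot': array([-2.23993302e-04,  1.14148616e-01,  9.93463153e-01, -1.00381096e-03]), 'contact_force': array([ 0.07268408,  0.69001677, -0.82408931]), 'ft_torque': array([-0.05142604, -0.00875094,  0.00986562]), 'gripper_width': 0.9999014138937965}
top [[443.4, 0.0, 254.7], [0.0, 443.4, 192.1], [0.0, 0.0, 1.0]] [[-0.0102, 0.9901, -0.1397, 0.3379], [-0.9996, -0.0136, -0.0233, 0.1129], [-0.0249, 0.1394, 0.9899, 1.2541], [0.0, 0.0, 0.0, 1.0]] ['camera_matrix', 'cam_to_world']
side [[372.2, 0.0, 255.4], [0.0, 372.2, 192.1], [0.0, 0.0, 1.0]] [[0.8344, 0.4199, -0.3571, 0.0952], [-0.5512, 0.6388, -0.5368, -0.492], [0.0027, 0.6447, 0.7644, 0.9587], [0.0, 0.0, 0.0, 1.0]] ['camera_matrix', 'cam_to_world']
```

View pics/top0.png

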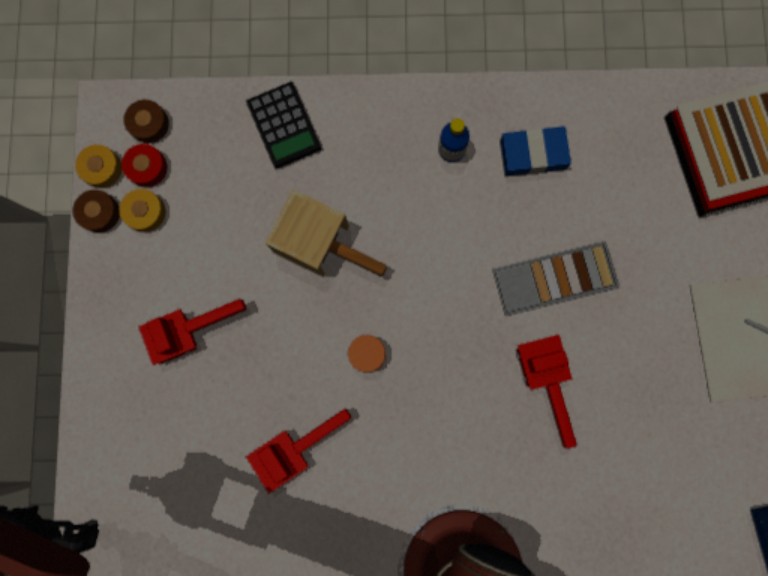

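View pics/side0.png

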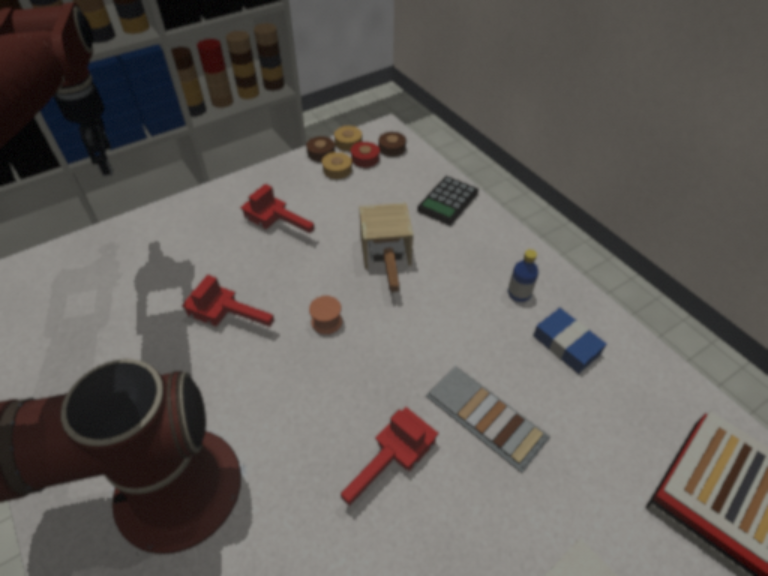

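The top view (768x576) shows the hood at about (307,232), with its tail stick running to (385,270). The card spans (495,290) to (615,265) with its header on the left. The reel is at (367,353), the bottle at (455,140) and the carton at (536,150). There are three red look-alikes. I'll zoom in for precise corners.

```bash
cat > h.py <<'E'
from plant import manip, cams
import cv2, numpy as np
from scipy.spatial.transform import Rotation as R
def ray(n,uv,z,c=None):
    c=c or cams.get_calibration(n);K=c["camera_matrix"];T=c["cam_to_world"]
    uv=np.atleast_2d(uv).astype(float)
    d=np.c_[(uv[:,0]-K[0,2])/K[0,0],-(uv[:,1]-K[1,2])/K[1,1],-np.ones(len(uv))]@T[:3,:3].T
    o=T[:3,3]; return o+d*((np.asarray(z)-o[2])/d[:,2])[:,None]
def proj(n,P,c=None):
    c=c or cams.get_calibration(n);K=c["camera_matrix"];T=c["cam_to_world"]
    p=(np.atleast_2d(P)-T[:3,3])@T[:3,:3]
    return np.c_[K[0,0]*p[:,0]/-p[:,2]+K[0,2],K[1,1]*-p[:,1]/-p[:,2]+K[1,2]]
def tool():
    s=manip.state();q=s["tool_rot"];return s["tool_pos"],R.from_quat([q[1],q[2],q[3],q[0]]).as_matrix()
E
python3 - <<'E'
from h import *
im=cams.grab_frame("top")[:,:,::-1]
a=cv2.resize(im[120:190,170:265],None,fx=8,fy=8,interpolation=cv2.INTER_CUBIC)
b=cv2.resize(im[155:215,322:417],None,fx=8,fy=8,interpolation=cv2.INTER_CUBIC)
cv2.imwrite("pics/a.png",np.vstack([a[:560],b])[:,:760] if 0 else cv2.resize(np.vstack([a,b]),None,fx=.57,fy=.57))
cv2.imwrite("pics/full.png",im)
E
```

```text
(no output)
```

View pics/a.png

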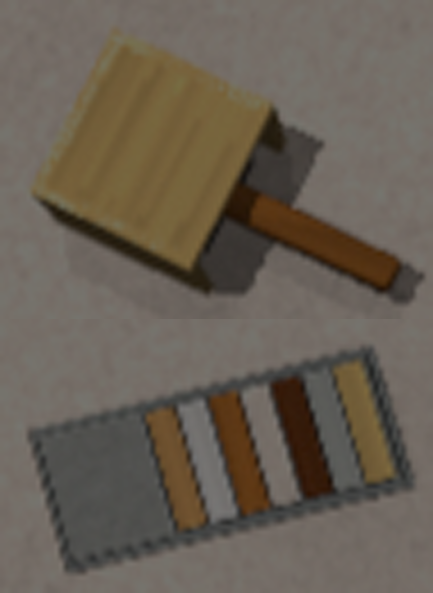

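```bash
cat > m.py <<'E'
from h import *
s=4.56
A=lambda p:(np.array(p)+.5)/s-.5+[170,120]
B=lambda p:(np.array(p)+.5-[0,319.2])/s-.5+[322,155]
ang=lambda v:np.degrees(np.arctan2(v[1],v[0]))
h=ray("top",A([(118,33),(275,105),(195,268),(35,190)]),.1)
print("hood",h.mean(0).round(4),[np.linalg.norm(h[i]-h[i-1]).round(4) for i in range(4)],ang(h[0]+h[3]-h[1]-h[2]),ang(h[0]+h[1]-h[3]-h[2])+0)
t=ray("top",A([(255,203),(394,273)]),.057); print("tail",t.round(4),ang(t[0]-t[1]))
c=ray("top",B([(30,432),(375,347),(412,487),(70,572)]),.010)
print("card",c.mean(0).round(4),[np.linalg.norm(c[i]-c[i-1]).round(4) for i in range(4)],ang(c[0]+c[3]-c[1]-c[2]),ang(c[0]+c[1]-c[3]-c[2]))
for n,p,z in [("reel",(367,353),.05),("bottlebase",(455,147),.04),("carton",(536,150),.04)]:
    print(n,ray("top",[(p[0]+.5)/1.5-.5,(p[1]+.5)/1.5-.5],z).round(3))
p,Rm=tool();print(p,Rm.round(3))
E
python3 m.py
```

```text
hood [0.6104 0.275  0.1   ] [np.float64(0.1054), np.float64(0.1032), np.float64(0.1071), np.float64(0.1054)] 63.56924949408287 -26.465150953811058
tail [[0.5858 0.2206 0.057 ]
 [0.5417 0.137  0.057 ]] 62.17118212351283
card [ 0.5284 -0.1843  0.01  ] [np.float64(0.0903), np.float64(0.2216), np.float64(0.09), np.float64(0.2175)] 103.2232572225285 12.566725610718235
reel [[0.39 0.17 0.05]]
bottlebase [[0.778 0.001 0.04 ]]
carton [[ 0.769 -0.152  0.04 ]]
[0.14158315 0.60824062 0.23035114] [[-0.974  0.227 -0.001]
 [ 0.227  0.974 -0.002]
 [ 0.    -0.002 -1.   ]]
```

```bash
cat >> h.py <<'E'
def plan(pos,yaw,n,start=None):
    """print n calls' end shifts (mm, deg) in tool axes at each call's start; yaw = world angle of tool y"""
    p,Rm=tool() if start is None else start
    y0=np.degrees(np.arctan2(Rm[1,1],Rm[0,1])); dy=(yaw-y0+180)%360-180
    for k in range(n):
        a=np.radians(y0+dy*k/n); X=np.array([-np.sin(a),np.cos(a),0]);X=np.cross([np.cos(a),np.sin(a),0],[0,0,-1]); Y=np.array([np.cos(a),np.sin(a),0])
        d=(np.array(pos)-p)/n
        print("call",k,np.round([d@X*1e3,d@Y*1e3,-d[2]*1e3],1),"turn",round(-dy/n,2))
def st():
    s=manip.state();p,Rm=tool()
    print("t %.2f p %s yawy %.2f F %s w %.3f j6 %.2f"%(s["time"],p.round(4),np.degrees(np.arctan2(Rm[1,1],Rm[0,1])),s["contact_force"].round(1),s["gripper_width"],s["joint_pos"][5]),"z",Rm[:,2].round(3))
E
python3 -c "
from h import *
plan([.5566,.1665,.16],-26.8,3)"
```

```text
call 0 [-168.1 -112.    23.5] turn 34.56
call 1 [-202.     3.1   23.5] turn 34.56
call 2 [-164.6  117.2   23.5] turn 34.56
```

jog_arm([
  [-0.0336,-0.0224,0.0047,6.9],
  [-0.0672,-0.0448,0.0094,13.8],
  [-0.1008,-0.0672,0.0141,20.7],
  [-0.1345,-0.0896,0.0188,27.6],
  [-0.168,-0.112,0.0235,34.5],
], fingers=0.7)

```text
time: 0.57
tool_pos: [0.2807, 0.4599, 0.2073]
tool_rot: [0.0, 0.406, 0.914, -0.0]
contact_force: [0.9, 0.9, -0.5]
gripper_width: 0.7
```

jog_arm([
  [-0.0404,0.0006,0.0047,6.9],
  [-0.0808,0.0012,0.0094,13.8],
  [-0.1212,0.0018,0.0141,20.7],
  [-0.1616,0.0024,0.0188,27.6],
  [-0.202,0.003,0.0235,34.5],
])

```text
time: 0.98
tool_pos: [0.4192, 0.3126, 0.1839]
tool_rot: [-0.0, 0.659, 0.752, 0.0]
contact_force: [-0.3, -0.1, -0.4]
gripper_width: 0.7
```

jog_arm([
  [-0.033,0.0234,0.0047,6.9],
  [-0.066,0.0468,0.0094,13.8],
  [-0.099,0.0702,0.0141,20.7],
  [-0.132,0.0936,0.0188,27.6],
  [-0.1645,0.117,0.0235,34.5],
])

```text
time: 1.4
tool_pos: [0.5577, 0.1656, 0.1603]
tool_rot: [-0.0, 0.853, 0.523, -0.0]
contact_force: [0.4, 0.4, 0.5]
gripper_width: 0.698
```

Run:
```python
from h import *
st(); c=cams.get_calibration("wrist")
im=cams.grab_frame("wrist"); cv2.imwrite("pics/w1.png",im[:,:,::-1]); st()
print(c)
np.save("w1.npy",c["cam_to_world"])
```

```text
t 1.40 p [0.5577 0.1656 0.1603] yawy -26.97 F [0.4 0.4 0.5] w 0.698 j6 0.63 z [-0.  0. -1.]
t 1.45 p [0.5615 0.1605 0.1595] yawy -27.48 F [-0.4 -4.6 -0.1] w 0.698 j6 0.63 z [ 0.002 -0.004 -1.   ]
{'camera_matrix': array([[311.92235047,   0.        , 256.6576391 ],
       [  0.        , 311.92235047, 185.14955525],
       [  0.        ,   0.        ,   1.        ]]), 'cam_to_world': array([[ 8.90728894e-01,  4.36867030e-01,  1.25495956e-01,
         5.89013872e-01],
       [-4.54534717e-01,  8.55815547e-01,  2.46937119e-01,
         2.28587639e-01],
       [ 4.77295908e-04, -2.76996296e-01,  9.60870868e-01,
         3.02115401e-01],
       [ 0.00000000e+00,  0.00000000e+00,  0.00000000e+00,
         1.00000000e+00]])}
```

View pics/w1.png

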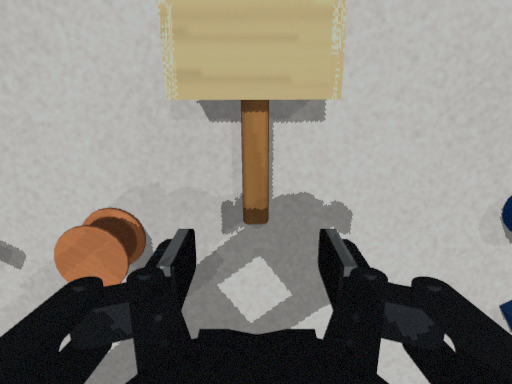

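The wrist view shows the stick running from (255,100) at the hood to its top end at about (256,209), with the fingers straddling it. The reel is clear at (105,245).

Run:
```python
from h import *
c=cams.get_calibration("wrist"); c["cam_to_world"]=np.load("w1.npy")
t=ray("wrist",[(255,100),(256,209)],.057,c);v=t[0]-t[1];print(t.round(4),np.degrees(np.arctan2(v[1],v[0])))
h=ray("wrist",[(174,99),(341,99)],.1,c);v=h[1]-h[0];print(h.round(4),h.mean(0),np.degrees(np.arctan2(v[1],v[0]))+90)
st()
u=np.array([np.cos(np.radians(63.2)),np.sin(np.radians(63.2))]);g=t[1,:2]+.033*u;print(g)
plan([g[0],g[1],.026],-26.8,1)
```

```text
[[0.5864 0.226  0.057 ]
 [0.5471 0.1474 0.057 ]] 63.42547162067502
[[0.5421 0.25   0.1   ]
 [0.635  0.2026 0.1   ]] [0.58854564 0.22628613 0.1       ] 62.96468937019962
t 1.45 p [0.5615 0.1605 0.1595] yawy -27.48 F [-0.4 -4.6 -0.1] w 0.698 j6 0.63 z [ 0.002 -0.004 -1.   ]
[0.56195445 0.17681097]
call 0 [ 14.7  -7.1 133.5] turn -0.68
```

jog_arm([
  [0.005,0,0.03,0],
  [0.005,0,0.07,0],
  [0.005,0,0.11,0],
  [0.005,0,0.135,0],
  [0.005,0,0.135,0],
], fingers=0.6)

```text
time: 1.87
tool_pos: [0.5531, 0.1708, 0.0183]
tool_rot: [-0.003, 0.851, 0.525, -0.006]
contact_force: [-1.0, -0.0, -1.7]
gripper_width: 0.601
```

jog_arm([
  [0,0,0,0],
  [0,0,0,0],
  [0,0,0,0],
  [0,0,0,0],
  [0,0,0,0],
], fingers=0)

```text
time: 2.28
tool_pos: [0.5608, 0.1724, 0.0283]
tool_rot: [0.001, 0.851, 0.526, 0.002]
contact_force: [-0.0, 0.7, 2.8]
gripper_width: 0.246
```

```bash
python3 -c "
from h import *
st()"
```

```text
t 2.28 p [0.5608 0.1724 0.0283] yawy -26.60 F [-0.   0.7  2.8] w 0.246 j6 0.64 z [ 0.004  0.001 -1.   ]
```

jog_arm([
  [0,0,0,0],
  [-0.004,0,0,0],
  [-0.012,0,0,0],
  [-0.024,0,0,0],
  [-0.036,0,0,0],
])

```text
time: 2.7
tool_pos: [0.5446, 0.1397, 0.0276]
tool_rot: [0.001, 0.851, 0.525, 0.002]
contact_force: [1.0, 0.6, 5.7]
gripper_width: 0.248
```

jog_arm([
  [-0.012,0,0,0],
  [-0.024,0,0,0],
  [-0.036,0,0,0],
  [-0.048,0,0,0],
  [-0.06,0,0,0],
])

```text
time: 3.12
tool_pos: [0.5177, 0.0855, 0.0276]
tool_rot: [0.001, 0.851, 0.525, 0.002]
contact_force: [2.0, -0.1, 6.2]
gripper_width: 0.24
```

jog_arm([
  [-0.012,0,0,0],
  [-0.024,0,0,0],
  [-0.036,0,0,0],
  [-0.048,0,0,0],
  [-0.06,0,0,0],
])

```text
time: 3.53
tool_pos: [0.4909, 0.0317, 0.0277]
tool_rot: [0.001, 0.851, 0.525, 0.002]
contact_force: [2.2, 1.8, 7.4]
gripper_width: 0.249
```

jog_arm([
  [-0.01,0,0,0],
  [-0.018,0,0,0],
  [-0.022,0,0,0],
  [-0.024,0,0,0],
  [-0.024,0,0,0],
])

```text
time: 3.95
tool_pos: [0.4801, 0.0098, 0.0277]
tool_rot: [0.001, 0.851, 0.525, 0.002]
contact_force: [0.8, -1.2, 8.7]
gripper_width: 0.248
```

```bash
python3 -c "
from h import *
st()
im=cams.grab_frame('side');cv2.imwrite('pics/s2.png',cv2.resize(im[100:300,150:400,::-1],None,fx=2.5,fy=2.5)); st()"
```

```text
t 3.95 p [0.4801 0.0098 0.0277] yawy -26.70 F [ 0.8 -1.2  8.7] w 0.248 j6 0.33 z [ 0.004 -0.001 -1.   ]
t 4.00 p [0.4801 0.0099 0.0277] yawy -26.68 F [ 0.4 -1.5  8.8] w 0.247 j6 0.33 z [ 0.004 -0.001 -1.   ]
```

View pics/s2.png

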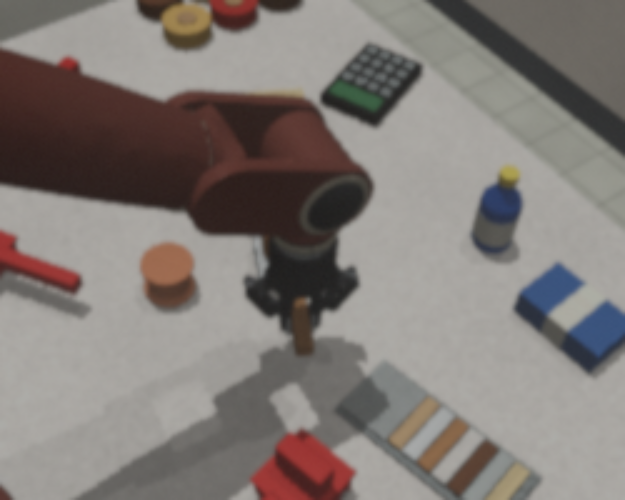

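jog_arm([
  [0,0,-0.001,0],
  [0,0,-0.002,0],
  [0,0,-0.002,0],
  [0,0,-0.002,0],
])

```text
time: 4.33
tool_pos: [0.4794, 0.0102, 0.0285]
tool_rot: [0.001, 0.851, 0.525, 0.001]
contact_force: [3.3, -2.3, 4.3]
gripper_width: 0.246
```

```bash
python3 -c "
from h import *
st()"
```

```text
t 4.33 p [0.4794 0.0102 0.0285] yawy -26.66 F [ 3.3 -2.3  4.3] w 0.246 j6 0.33 z [ 0.003 -0.001 -1.   ]
```

jog_arm([
  [0,0,-0.001,0],
  [0,0,-0.002,0],
  [0,0,-0.002,0],
])

```text
time: 4.58
tool_pos: [0.4775, 0.011, 0.029]
tool_rot: [-0.0, 0.851, 0.525, -0.001]
contact_force: [1.3, -1.4, -0.9]
gripper_width: 0.244
```

jog_arm([
  [0,0,0,0],
  [0,0,0,0],
  [0,0,0,0],
  [0,0,0,0],
], fingers=0.6)

```text
time: 4.92
tool_pos: [0.4776, 0.0113, 0.0293]
tool_rot: [-0.001, 0.851, 0.526, -0.001]
contact_force: [-0.1, -0.3, 0.2]
gripper_width: 0.6
```

jog_arm([
  [0,0,-0.015,0],
  [0,0,-0.045,0],
  [0,0,-0.075,0],
  [0,0,-0.105,0],
  [0,0,-0.13,0],
])

```text
time: 5.33
tool_pos: [0.4785, 0.0111, 0.1618]
tool_rot: [0.0, 0.851, 0.526, 0.0]
contact_force: [0.0, -0.3, 0.4]
gripper_width: 0.595
```

jog_arm([
  [0,0,-0.005,0],
  [0,0,-0.005,0],
  [0,0,-0.005,0],
  [0,0,-0.005,0],
])

```text
time: 5.67
tool_pos: [0.4771, 0.0112, 0.1625]
tool_rot: [-0.001, 0.851, 0.525, -0.002]
contact_force: [0.1, 0.5, -0.5]
gripper_width: 0.6
```

Run:
```python
from h import *
st(); c=cams.get_calibration("wrist")
im=cams.grab_frame("wrist"); cv2.imwrite("pics/w2.png",im[:,:,::-1]); st()
np.save("w2.npy",c["cam_to_world"])
```

```text
t 5.67 p [0.4771 0.0112 0.1625] yawy -26.60 F [ 0.1  0.5 -0.5] w 0.600 j6 0.33 z [-0.004  0.001 -1.   ]
t 5.72 p [0.477  0.0112 0.1623] yawy -26.60 F [-1.1  0.1  0.7] w 0.599 j6 0.33 z [-0.004  0.001 -1.   ]
```

View pics/w2.png

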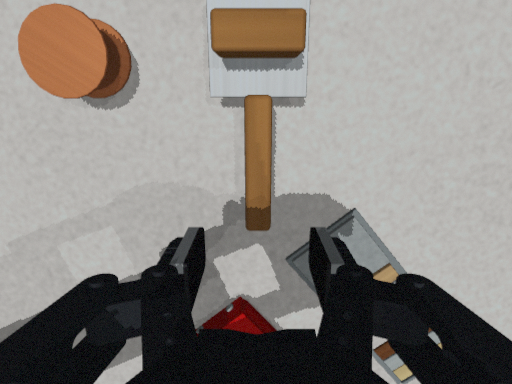

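```bash
python3 - <<'E'
from h import *
c=cams.get_calibration("wrist"); c["cam_to_world"]=np.load("w2.npy")
b=ray("wrist",[(211,9),(305,9),(304,50),(211,50)],.085,c);print(b.round(4),b.mean(0).round(4))
v=b[1]+b[2]-b[0]-b[3];print("yaw",np.degrees(np.arctan2(v[1],v[0]))+90,np.linalg.norm(v)/2,np.linalg.norm(b[0]-b[3]))
t=ray("wrist",[(258,96),(258.5,211)],.057,c);v=t[0]-t[1];print(t.round(4),np.degrees(np.arctan2(v[1],v[0])),np.linalg.norm(v))
h=ray("wrist",[(355,210),(288,258)],.012,c);v=h[1]-h[0];print("hdr corners",h.round(4),np.linalg.norm(v),np.degrees(np.arctan2(v[1],v[0])))
E
python3 m.py | grep card; python3 -c "
from m import *
print(c)" | tail -4
```

```text
[[0.5055 0.1339 0.085 ]
 [0.5583 0.1073 0.085 ]
 [0.548  0.0858 0.085 ]
 [0.494  0.113  0.085 ]] [0.5264 0.11   0.085 ]
yaw 63.3045296816051 0.05978708157052732 0.023879033286210393
[[ 0.5084  0.0734  0.057 ]
 [ 0.4669 -0.0104  0.057 ]] 63.66305982147572 0.09348361950305142
hdr corners [[ 0.5459 -0.0679  0.012 ]
 [ 0.4635 -0.0865  0.012 ]] 0.08446674266209767 -167.3066667956764
card [ 0.5284 -0.1843  0.01  ] [np.float64(0.0903), np.float64(0.2216), np.float64(0.09), np.float64(0.2175)] 103.2232572225285 12.566725610718235
[[ 0.54711733 -0.06661868  0.01      ]
 [ 0.59765159 -0.28233619  0.01      ]
 [ 0.50936245 -0.29995221  0.01      ]
 [ 0.45945731 -0.08822468  0.01      ]]
```

```bash
python3 -c "
from h import *
plan([.5264,.11,.15],-116.6,3)"
```

```text
call 0 [36.8 -0.   4.1] turn 30.0
call 1 [ 31.9 -18.4   4.1] turn 30.0
call 2 [ 18.4 -31.9   4.1] turn 30.0
```

jog_arm([
  [0.0074,0,0.001,6],
  [0.0148,0,0.002,12],
  [0.0222,0,0.003,18],
  [0.0296,0,0.004,24],
  [0.0368,0,0.004,30],
], fingers=0.55)

```text
time: 6.13
tool_pos: [0.4938, 0.0443, 0.1584]
tool_rot: [-0.001, 0.959, 0.285, -0.002]
contact_force: [0.4, -0.3, 0.2]
gripper_width: 0.55
```

jog_arm([
  [0.0064,-0.0037,0.001,6],
  [0.0128,-0.0074,0.002,12],
  [0.0192,-0.0111,0.003,18],
  [0.0256,-0.0148,0.004,24],
  [0.032,-0.0184,0.004,30],
])

```text
time: 6.55
tool_pos: [0.5104, 0.0772, 0.1543]
tool_rot: [-0.0, 1.0, 0.027, -0.002]
contact_force: [-0.1, -0.2, 0.1]
gripper_width: 0.551
```

jog_arm([
  [0.0037,-0.0064,0.001,6],
  [0.0074,-0.0128,0.002,12],
  [0.0111,-0.0192,0.003,18],
  [0.0148,-0.0256,0.004,24],
  [0.0184,-0.032,0.004,30],
])

```text
time: 6.97
tool_pos: [0.5269, 0.1101, 0.1503]
tool_rot: [0.001, 0.973, -0.233, -0.002]
contact_force: [0.3, -0.4, 0.1]
gripper_width: 0.55
```

jog_arm([
  [0,0,0,0],
  [0,0,0,0],
  [0,0,0,0],
])

```text
time: 7.22
tool_pos: [0.5273, 0.1096, 0.1517]
tool_rot: [0.0, 0.973, -0.229, -0.001]
contact_force: [-0.6, -0.4, 0.2]
gripper_width: 0.55
```

Run:
```python
from h import *
st(); c=cams.get_calibration("wrist")
im=cams.grab_frame("wrist"); cv2.imwrite("pics/w3.png",im[:,:,::-1]); st()
np.save("w3.npy",c["cam_to_world"])
plan([.5264,.11,.049],-116.6,1)
```

```text
t 7.22 p [0.5273 0.1096 0.1517] yawy -116.48 F [-0.6 -0.4  0.2] w 0.550 j6 2.10 z [-0.002 -0.    -1.   ]
t 7.27 p [0.5275 0.1096 0.152 ] yawy -116.52 F [-0.4 -0.4  0.3] w 0.553 j6 2.10 z [-0.001 -0.    -1.   ]
call 0 [-1.10e+00  1.00e-01  1.03e+02] turn 0.08
```

View pics/w3.png

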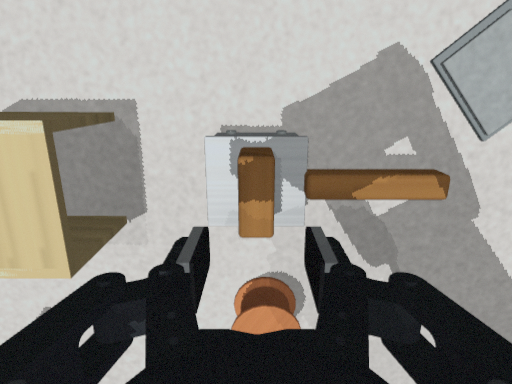

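The wrist view shows the bar at columns 238–274, between jaws with inner edges at about 208 and 306, so it is centred. The hood is clear on the left.

jog_arm([
  [-0.001,0,0.02,0],
  [-0.001,0,0.045,0],
  [-0.001,0,0.07,0],
  [-0.001,0,0.09,0],
  [-0.001,0,0.1,0],
])

```text
time: 7.68
tool_pos: [0.5248, 0.1098, 0.0496]
tool_rot: [0.001, 0.973, -0.23, -0.002]
contact_force: [0.0, 0.3, -1.0]
gripper_width: 0.548
```

jog_arm([
  [0,0,0.001,0],
  [0,0,0.001,0],
  [0,0,0.001,0],
])

```text
time: 7.93
tool_pos: [0.5283, 0.1103, 0.0533]
tool_rot: [-0.0, 0.973, -0.23, 0.001]
contact_force: [-0.1, -0.3, 0.0]
gripper_width: 0.549
```

jog_arm([
  [0,0,0,0],
  [0,0,0,0],
  [0,0,0,0],
  [0,0,0,0],
  [0,0,0,0],
], fingers=0)

```text
time: 8.35
tool_pos: [0.5285, 0.1104, 0.0537]
tool_rot: [-0.0, 0.973, -0.23, 0.001]
contact_force: [-0.9, -0.6, 6.0]
gripper_width: 0.292
```

Run:
```python
from h import *
st()
```

```text
t 8.35 p [0.5285 0.1104 0.0537] yawy -116.60 F [-0.9 -0.6  6. ] w 0.292 j6 2.10 z [ 0.003  0.    -1.   ]
```

jog_arm([
  [0,0,-0.005,0],
  [0,0,-0.015,0],
  [0,0,-0.03,0],
  [0,0,-0.045,0],
  [0,0,-0.055,0],
])

```text
time: 8.77
tool_pos: [0.5267, 0.1104, 0.1075]
tool_rot: [0.0, 0.973, -0.23, -0.0]
contact_force: [1.0, -0.7, -5.9]
gripper_width: 0.296
```

Run:
```python
from h import *
st()
p,_=tool()
plan([.5113,-.1113,p[2]],-76.8,2)
```

```text
t 8.77 p [0.5267 0.1104 0.1075] yawy -116.60 F [ 1.  -0.7 -5.9] w 0.296 j6 2.10 z [-0.  0. -1.]
call 0 [ 42.8 102.6  -0. ] turn -19.9
call 1 [  5.3 111.   -0. ] turn -19.9
```

jog_arm([
  [0.005,0.012,0,-2.5],
  [0.0145,0.035,0,-6.5],
  [0.024,0.058,0,-11],
  [0.0334,0.08,0,-15.5],
  [0.0428,0.1026,0,-19.9],
])

```text
time: 9.18
tool_pos: [0.5184, -0.0013, 0.1062]
tool_rot: [-0.0, 0.998, -0.056, -0.001]
contact_force: [0.1, -0.0, -6.9]
gripper_width: 0.293
```

jog_arm([
  [0.0015,0.026,0,-5],
  [0.003,0.052,0,-10],
  [0.004,0.078,0,-14],
  [0.005,0.1,0,-18],
  [0.0053,0.111,0,-19.9],
])

```text
time: 9.6
tool_pos: [0.5107, -0.1136, 0.1063]
tool_rot: [0.0, 0.993, 0.115, -0.001]
contact_force: [0.1, 0.2, -5.9]
gripper_width: 0.294
```

jog_arm([
  [0,0,0,0],
  [0,0,0,0],
  [0,0,0,0],
  [0,0,0,0],
])

```text
time: 9.93
tool_pos: [0.5115, -0.1105, 0.1065]
tool_rot: [-0.0, 0.993, 0.115, -0.0]
contact_force: [-0.2, -0.5, -5.8]
gripper_width: 0.295
```

Run:
```python
from h import *
st(); c=cams.get_calibration("wrist")
im=cams.grab_frame("wrist"); cv2.imwrite("pics/w4.png",im[:,:,::-1])
np.save("w4.npy",c["cam_to_world"])
cv2.imwrite("pics/s4.png",cams.grab_frame("side")[:,:,::-1])
st()
p,_=tool()
plan([.5113,-.1113,p[2]],-76.8,1)
```

```text
t 9.93 p [ 0.5115 -0.1105  0.1065] yawy -76.77 F [-0.2 -0.5 -5.8] w 0.295 j6 0.98 z [-0.001  0.001 -1.   ]
t 10.03 p [ 0.5116 -0.1105  0.1067] yawy -76.75 F [-0.5 -0.4 -6.5] w 0.294 j6 0.98 z [-0.  0. -1.]
call 0 [-0.5  0.7 -0. ] turn 0.05
```

View pics/w4.png

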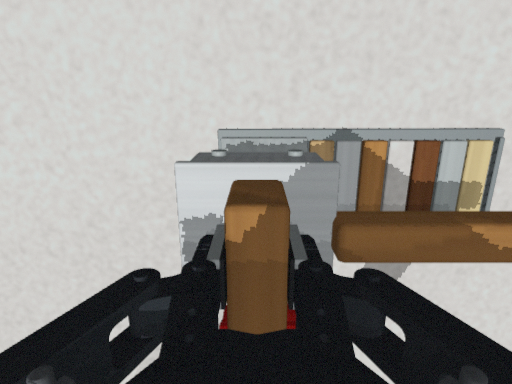

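The card's far edge runs (218,129)→(501,129), parallel to the deck edge. Next I'll check the offset against the card centreline.

Run:
```python
from h import *
c=cams.get_calibration("wrist"); c["cam_to_world"]=np.load("w4.npy")
e=ray("wrist",[(218,129),(501,129)],.010,c);v=e[0]-e[1];a=np.arctan2(v[1],v[0]);print(e.round(4),np.linalg.norm(v),np.degrees(a))
a=np.radians(103.2)
ux=np.array([np.cos(a),np.sin(a)]);uy=np.array([-np.sin(a),np.cos(a)])
for q in e: print("card est centre from corner",)
C=e[:,:2].mean(0)+uy*.046; print("card centre",C, "header", C+.075*ux)
b=ray("wrist",[(230,181),(284,181)],.106+.085-.0535,c);print("bar +? edge mid",b.mean(0), "bar centre", b.mean(0)[:2]+uy*.031)
d=ray("wrist",[(177,163),(337,163)],.0535+.043,c);print("deck edge",d.mean(0)[:2],"centre",d.mean(0)[:2]+uy*.039,np.linalg.norm(d[1]-d[0]))
v=d[0]-d[1];print(np.degrees(np.arctan2(v[1],v[0])))
```

```text
[[ 0.5488 -0.0712  0.01  ]
 [ 0.5975 -0.2793  0.01  ]] 0.2138017425407662 103.16639725321959
card est centre from corner
card est centre from corner
card centre [ 0.52837539 -0.18574636] header [ 0.51124908 -0.11272794]
bar +? edge mid [ 0.54983048 -0.10107939  0.1375    ] bar centre [ 0.51964954 -0.10815827]
deck edge [ 0.5479196  -0.10155657] centre [ 0.50995003 -0.11046226] 0.07937154798567472
103.1681944826296
```

jog_arm([
  [0,0.001,0.008,0],
  [0,0.001,0.018,0],
  [0,0.001,0.028,0],
  [0,0.001,0.034,0],
  [0,0.001,0.036,0],
])

```text
time: 10.45
tool_pos: [0.5103, -0.1117, 0.0681]
tool_rot: [-0.001, 0.993, 0.115, -0.002]
contact_force: [-0.1, -0.2, -6.1]
gripper_width: 0.297
```

jog_arm([
  [0,0,0.001,0],
  [0,0,0.002,0],
  [0,0,0.003,0],
  [0,0,0.004,0],
  [0,0,0.004,0],
])

```text
time: 10.87
tool_pos: [0.5122, -0.1125, 0.0671]
tool_rot: [0.0, 0.993, 0.115, 0.0]
contact_force: [-1.2, 0.5, -6.5]
gripper_width: 0.294
```

Run:
```python
from h import *
st()
```

```text
t 10.87 p [ 0.5122 -0.1125  0.0671] yawy -76.81 F [-1.2  0.5 -6.5] w 0.294 j6 0.98 z [ 0. -0. -1.]
```

Not yet in contact, so I'll creep down.

jog_arm([
  [0,0,0.001,0],
  [0,0,0.002,0],
  [0,0,0.003,0],
  [0,0,0.003,0],
  [0,0,0.003,0],
])

```text
time: 11.28
tool_pos: [0.5125, -0.1128, 0.0657]
tool_rot: [0.0, 0.993, 0.115, 0.0]
contact_force: [-4.6, 0.4, 6.4]
gripper_width: 0.295
```

jog_arm([
  [0,0,0.001,0],
  [0,0,0.002,0],
  [0,0,0.003,0],
  [0,0,0.003,0],
  [0,0,0.003,0],
])

```text
time: 11.7
tool_pos: [0.5131, -0.114, 0.0657]
tool_rot: [0.001, 0.993, 0.115, -0.0]
contact_force: [-12.2, -0.5, 20.9]
gripper_width: 0.298
```

jog_arm([
  [-0.001,0,-0.001,0],
  [-0.002,0,-0.002,0],
  [-0.002,0,-0.002,0],
  [-0.002,0,-0.002,0],
])

```text
time: 12.03
tool_pos: [0.5125, -0.1139, 0.0657]
tool_rot: [0.001, 0.993, 0.115, 0.003]
contact_force: [-0.3, -1.7, 7.2]
gripper_width: 0.294
```

jog_arm([
  [0,0.002,0.0008,0],
  [0,0.008,0.0008,0],
  [0,0.015,0.0008,0],
  [0,0.022,0.0008,0],
  [0,0.029,0.0008,0],
])

```text
time: 12.45
tool_pos: [0.5191, -0.1414, 0.0657]
tool_rot: [0.0, 0.993, 0.115, 0.002]
contact_force: [-3.5, 5.1, 14.5]
gripper_width: 0.292
```

jog_arm([
  [0,0.007,-0.0003,0],
  [0,0.014,-0.0003,0],
  [0,0.021,-0.0003,0],
  [0,0.028,-0.0003,0],
  [0,0.035,-0.0003,0],
])

```text
time: 12.87
tool_pos: [0.5271, -0.1759, 0.0657]
tool_rot: [0.001, 0.993, 0.115, 0.002]
contact_force: [-1.3, 2.1, 11.5]
gripper_width: 0.293
```

jog_arm([
  [0,0.007,0,0],
  [0,0.014,0,0],
  [0,0.021,0,0],
  [0,0.028,0,0],
  [0,0.035,0,0],
])

```text
time: 13.28
tool_pos: [0.5351, -0.2099, 0.0657]
tool_rot: [0.001, 0.993, 0.115, 0.002]
contact_force: [-1.5, 2.5, 10.4]
gripper_width: 0.296
```

jog_arm([
  [0,0.007,0.0003,0],
  [0,0.014,0.0003,0],
  [0,0.021,0.0003,0],
  [0,0.028,0.0003,0],
  [0,0.034,0.0003,0],
])

```text
time: 13.7
tool_pos: [0.5428, -0.243, 0.0657]
tool_rot: [0.001, 0.993, 0.115, 0.002]
contact_force: [-0.9, 3.6, 12.7]
gripper_width: 0.298
```

jog_arm([
  [0,0.004,0,0],
  [0,0.007,0,0],
  [0,0.009,0,0],
  [0,0.01,0,0],
  [0,0.01,0,0],
])

```text
time: 14.12
tool_pos: [0.5453, -0.2534, 0.0657]
tool_rot: [0.002, 0.993, 0.115, 0.003]
contact_force: [-1.2, 0.6, 11.0]
gripper_width: 0.293
```

```bash
cat >> h.py <<'E'
def cardxy(p,C=(.5284,-.185)):
    a=np.radians(103.2);d=np.array(p)[:2]-C;return (d@[np.cos(a),np.sin(a)]).round(4),(d@[-np.sin(a),np.cos(a)]).round(4)
E
python3 -c "
from h import *
st();print(cardxy(tool()[0]))"
```

```text
t 14.12 p [ 0.5453 -0.2534  0.0657] yawy -76.82 F [-1.2  0.6 11. ] w 0.293 j6 0.78 z [ 0.005 -0.003 -1.   ]
(np.float64(-0.0705), np.float64(-0.0008))
```

jog_arm([
  [0,-0.002,0.0003,0],
  [0,-0.008,0.0005,0],
  [0,-0.015,0.0005,0],
  [0,-0.022,0.0005,0],
  [0,-0.029,0.0005,0],
])

```text
time: 14.53
tool_pos: [0.5389, -0.2258, 0.0657]
tool_rot: [0.003, 0.993, 0.115, 0.003]
contact_force: [-0.7, -2.3, 10.7]
gripper_width: 0.292
```

jog_arm([
  [0,-0.007,0,0],
  [0,-0.014,0,0],
  [0,-0.021,0,0],
  [0,-0.028,0,0],
  [0,-0.035,0,0],
])

```text
time: 14.95
tool_pos: [0.5309, -0.1915, 0.0657]
tool_rot: [0.003, 0.993, 0.115, 0.003]
contact_force: [-1.7, -2.7, 10.5]
gripper_width: 0.296
```

jog_arm([
  [0,-0.007,0,0],
  [0,-0.014,0,0],
  [0,-0.021,0,0],
  [0,-0.028,0,0],
  [0,-0.035,0,0],
])

```text
time: 15.37
tool_pos: [0.5229, -0.1574, 0.0657]
tool_rot: [0.002, 0.993, 0.115, 0.003]
contact_force: [-1.8, -3.3, 12.9]
gripper_width: 0.293
```

jog_arm([
  [0,-0.007,0,0],
  [0,-0.014,0,0],
  [0,-0.021,0,0],
  [0,-0.028,0,0],
  [0,-0.035,0,0],
])

```text
time: 15.78
tool_pos: [0.5149, -0.1231, 0.0657]
tool_rot: [0.002, 0.993, 0.115, 0.003]
contact_force: [-2.8, -2.9, 12.7]
gripper_width: 0.293
```

jog_arm([
  [0,-0.004,0,0],
  [0,-0.007,0,0],
  [0,-0.008,0,0],
  [0,-0.008,0,0],
  [0,-0.008,0,0],
])

```text
time: 16.2
tool_pos: [0.513, -0.115, 0.0657]
tool_rot: [0.002, 0.993, 0.115, 0.002]
contact_force: [-3.4, 0.4, 13.9]
gripper_width: 0.294
```

```bash
python3 -c "
from h import *
st();print(cardxy(tool()[0]))"
```

```text
t 16.20 p [ 0.513  -0.115   0.0657] yawy -76.79 F [-3.4  0.4 13.9] w 0.294 j6 0.98 z [ 0.005 -0.003 -1.   ]
(np.float64(0.0717), np.float64(-0.001))
```

jog_arm([
  [0,0.002,0.0003,0],
  [0,0.008,0.0003,0],
  [0,0.015,0.0003,0],
  [0,0.022,0.0003,0],
  [0,0.029,0.0003,0],
])

```text
time: 16.62
tool_pos: [0.5196, -0.143, 0.0656]
tool_rot: [0.001, 0.993, 0.115, 0.002]
contact_force: [-3.6, 2.0, 15.8]
gripper_width: 0.294
```

jog_arm([
  [0,0.007,0,0],
  [0,0.014,0,0],
  [0,0.021,0,0],
  [0,0.028,0,0],
  [0,0.035,0,0],
])

```text
time: 17.03
tool_pos: [0.5277, -0.1773, 0.0656]
tool_rot: [0.001, 0.993, 0.115, 0.002]
contact_force: [-3.4, 1.7, 14.5]
gripper_width: 0.298
```

jog_arm([
  [0,0.007,0.0001,0],
  [0,0.014,0.0003,0],
  [0,0.021,0.0004,0],
  [0,0.028,0.0005,0],
  [0,0.035,0.0006,0],
])

```text
time: 17.45
tool_pos: [0.5358, -0.2118, 0.0656]
tool_rot: [0.002, 0.993, 0.115, 0.003]
contact_force: [-2.4, 2.5, 16.6]
gripper_width: 0.299
```

jog_arm([
  [0,0.007,0.0001,0],
  [0,0.014,0.0003,0],
  [0,0.021,0.0004,0],
  [0,0.028,0.0005,0],
  [0,0.034,0.0006,0],
])

```text
time: 17.87
tool_pos: [0.5437, -0.2454, 0.0656]
tool_rot: [0.002, 0.993, 0.115, 0.003]
contact_force: [-4.2, 3.0, 19.1]
gripper_width: 0.291
```

jog_arm([
  [0,0.005,0,0],
  [0,0.009,0,0],
  [0,0.011,0,0],
  [0,0.011,0,0],
  [0,0.011,0,0],
])

```text
time: 18.28
tool_pos: [0.5463, -0.2565, 0.0656]
tool_rot: [0.003, 0.993, 0.115, 0.003]
contact_force: [-2.5, -0.9, 16.0]
gripper_width: 0.298
```

```bash
python3 -c "
from h import *
st();print(cardxy(tool()[0]))"
```

```text
t 18.28 p [ 0.5463 -0.2565  0.0656] yawy -76.81 F [-2.5 -0.9 16. ] w 0.298 j6 0.78 z [ 0.007 -0.005 -1.   ]
(np.float64(-0.0737), np.float64(-0.0011))
```

jog_arm([
  [0,-0.002,-0.0003,0],
  [0,-0.008,-0.0005,0],
  [0,-0.015,-0.0005,0],
  [0,-0.022,-0.0005,0],
  [0,-0.029,-0.0005,0],
])

```text
time: 18.7
tool_pos: [0.5397, -0.2282, 0.0656]
tool_rot: [0.003, 0.993, 0.115, 0.003]
contact_force: [-1.2, -2.2, 13.4]
gripper_width: 0.293
```

jog_arm([
  [0,-0.007,0,0],
  [0,-0.014,0,0],
  [0,-0.021,0,0],
  [0,-0.028,0,0],
  [0,-0.035,0,0],
])

```text
time: 19.12
tool_pos: [0.5318, -0.194, 0.0657]
tool_rot: [0.003, 0.993, 0.115, 0.003]
contact_force: [-1.3, -2.0, 15.3]
gripper_width: 0.295
```

jog_arm([
  [0,-0.007,0,0],
  [0,-0.014,-0.0001,0],
  [0,-0.021,-0.0002,0],
  [0,-0.028,-0.0003,0],
  [0,-0.035,-0.0004,0],
])

```text
time: 19.53
tool_pos: [0.5237, -0.1596, 0.0657]
tool_rot: [0.003, 0.993, 0.115, 0.003]
contact_force: [-2.0, -2.3, 14.4]
gripper_width: 0.298
```

jog_arm([
  [0,-0.007,0,0],
  [0,-0.014,0,0],
  [0,-0.021,0,0],
  [0,-0.028,0,0],
  [0,-0.035,0,0],
])

```text
time: 19.95
tool_pos: [0.5157, -0.1253, 0.0657]
tool_rot: [0.003, 0.993, 0.115, 0.003]
contact_force: [-4.0, -2.1, 15.5]
gripper_width: 0.298
```

jog_arm([
  [0,-0.006,0,0],
  [0,-0.01,0,0],
  [0,-0.012,0,0],
  [0,-0.012,0,0],
  [0,-0.012,0,0],
])

```text
time: 20.37
tool_pos: [0.5128, -0.1131, 0.0656]
tool_rot: [0.002, 0.993, 0.115, 0.003]
contact_force: [-3.9, 0.1, 16.6]
gripper_width: 0.295
```

jog_arm([
  [0,0,-0.004,0],
  [0,0,-0.012,0],
  [0,0,-0.025,0],
  [0,0,-0.04,0],
  [0,0,-0.05,0],
])

```text
time: 20.78
tool_pos: [0.5096, -0.1117, 0.1117]
tool_rot: [-0.0, 0.993, 0.115, -0.0]
contact_force: [1.4, -0.2, -6.1]
gripper_width: 0.288
```

```bash
python3 -c "
from h import *
st();print(cardxy(tool()[0]))
p,_=tool();plan([.53,.12,p[2]],-76.8,1)"
```

```text
t 20.78 p [ 0.5096 -0.1117  0.1117] yawy -76.80 F [ 1.4 -0.2 -6.1] w 0.288 j6 0.98 z [-0.  0. -1.]
(np.float64(0.0756), np.float64(0.0015))
call 0 [  72.7 -221.    -0. ] turn -0.0
```

jog_arm([
  [0.003,-0.01,0,0],
  [0.01,-0.03,0,0],
  [0.018,-0.055,0,0],
  [0.026,-0.08,0,0],
  [0.034,-0.105,0,0],
])

```text
time: 21.2
tool_pos: [0.5181, -0.0001, 0.11]
tool_rot: [-0.0, 0.993, 0.115, -0.001]
contact_force: [0.5, 0.1, -5.5]
gripper_width: 0.291
```

jog_arm([
  [0.008,-0.025,0,0],
  [0.016,-0.05,0,0],
  [0.024,-0.075,0,0],
  [0.032,-0.1,0,0],
  [0.0385,-0.116,0,0],
])

```text
time: 21.62
tool_pos: [0.5287, 0.1228, 0.1099]
tool_rot: [-0.001, 0.993, 0.116, -0.001]
contact_force: [0.3, -0.6, -6.3]
gripper_width: 0.297
```

jog_arm([
  [0,0,0.01,0],
  [0,0,0.025,0],
  [0,0,0.04,0],
  [0,0,0.049,0],
  [0,0,0.052,0],
])

```text
time: 22.03
tool_pos: [0.5275, 0.1197, 0.0558]
tool_rot: [-0.0, 0.993, 0.115, -0.003]
contact_force: [-0.1, -0.4, -6.7]
gripper_width: 0.296
```

jog_arm([
  [0,0,0.001,0],
  [0,0,0.002,0],
  [0,0,0.003,0],
  [0,0,0.003,0],
  [0,0,0.003,0],
])

```text
time: 22.45
tool_pos: [0.5305, 0.1198, 0.0567]
tool_rot: [0.0, 0.993, 0.115, 0.001]
contact_force: [0.7, 0.5, -6.0]
gripper_width: 0.297
```

```bash
python3 -c "
from h import *
st()"
```

```text
t 22.45 p [0.5305 0.1198 0.0567] yawy -76.82 F [ 0.7  0.5 -6. ] w 0.297 j6 1.43 z [ 0.001  0.    -1.   ]
```

Still hanging, about 3 mm above the counter.

jog_arm([
  [0,0,0.001,0],
  [0,0,0.002,0],
  [0,0,0.003,0],
  [0,0,0.0035,0],
  [0,0,0.0035,0],
])

```text
time: 22.87
tool_pos: [0.5304, 0.1199, 0.0537]
tool_rot: [0.0, 0.993, 0.115, 0.0]
contact_force: [-4.4, -0.9, 5.2]
gripper_width: 0.294
```

jog_arm([
  [-0.0005,0,-0.0005,0],
  [-0.0005,0,-0.001,0],
  [-0.0005,0,-0.001,0],
])

```text
time: 23.12
tool_pos: [0.5301, 0.1198, 0.0537]
tool_rot: [-0.0, 0.993, 0.115, 0.001]
contact_force: [-0.2, 0.0, 0.2]
gripper_width: 0.293
```

jog_arm([
  [0,0,0,0],
  [0,0,0,0],
  [0,0,0,0],
  [0,0,0,0],
  [0,0,0,0],
], fingers=0.5)

```text
time: 23.53
tool_pos: [0.5296, 0.1198, 0.0535]
tool_rot: [0.0, 0.993, 0.115, 0.0]
contact_force: [-0.3, -0.4, 0.4]
gripper_width: 0.5
```

jog_arm([
  [0,0,-0.01,0],
  [0,0,-0.03,0],
  [0,0,-0.06,0],
  [0,0,-0.09,0],
  [0,0,-0.12,0],
])

```text
time: 23.95
tool_pos: [0.5292, 0.1197, 0.1753]
tool_rot: [0.0, 0.993, 0.115, 0.0]
contact_force: [0.2, 0.1, 0.3]
gripper_width: 0.503
```

jog_arm([
  [-0.01,0.03,-0.02,0],
  [-0.02,0.065,-0.05,0],
  [-0.03,0.1,-0.075,0],
  [-0.04,0.135,-0.1,0],
  [-0.05,0.165,-0.12,0],
])

```text
time: 24.37
tool_pos: [0.5185, -0.0484, 0.2926]
tool_rot: [0.0, 0.993, 0.115, 0.001]
contact_force: [0.2, -0.1, -0.5]
gripper_width: 0.496
```

jog_arm([
  [-0.01,0.03,0,0],
  [-0.015,0.06,0,0],
  [-0.02,0.08,0,0],
  [-0.02,0.08,0,0],
  [-0.02,0.08,0,0],
])

```text
time: 24.78
tool_pos: [0.5175, -0.1303, 0.2907]
tool_rot: [-0.0, 0.994, 0.114, 0.0]
contact_force: [0.6, 0.6, -0.2]
gripper_width: 0.496
```

Run:
```python
from h import *
st(); c=cams.get_calibration("wrist")
im=cams.grab_frame("wrist")[:,:,::-1];s=cams.grab_frame("side")[:,:,::-1];t=cams.grab_frame("top")[:,:,::-1]
np.save("w5.npy",c["cam_to_world"]);cv2.imwrite("pics/w5.png",im);cv2.imwrite("pics/t5.png",t)
cv2.imwrite("pics/all5.png",np.vstack([np.hstack([im,s])[:,:],np.hstack([t,0*t])])[:,:1024]);
sc=cv2.resize(s[90:330,190:430],(400,400),interpolation=cv2.INTER_CUBIC)
tc=cv2.resize(t[60:260,140:440],(600,400))[:, :400] if 0 else cv2.resize(t,(400,300))
cv2.imwrite("pics/v5.png",np.hstack([np.vstack([cv2.resize(im,(400,300)),tc]),cv2.resize(s[90:330,220:380],(400,600),interpolation=cv2.INTER_CUBIC)]))
st()
```

```text
t 24.78 p [ 0.5175 -0.1303  0.2907] yawy -76.93 F [ 0.6  0.6 -0.2] w 0.496 j6 0.96 z [ 0.  0. -1.]
t 24.93 p [ 0.5176 -0.1286  0.2903] yawy -76.75 F [ 0.3 -0.3 -0.6] w 0.498 j6 0.96 z [ 0.  0. -1.]
```

View pics/v5.png

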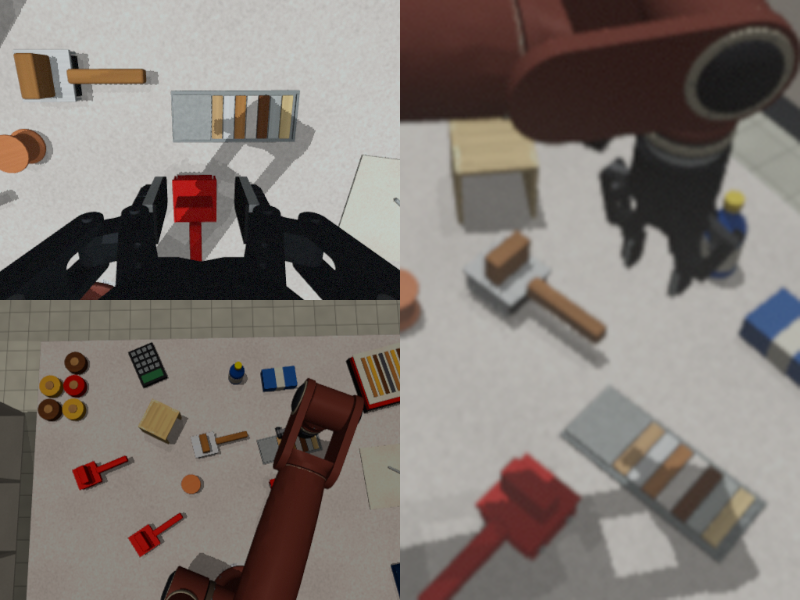

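Run:
```python
import cv2
im=cv2.imread("pics/w5.png"); o=cv2.imread("pics/full.png")
cv2.imwrite("pics/c5.png",cv2.resize(im[105:190,210:395],(780,358),interpolation=cv2.INTER_CUBIC))
```

```text
(no output)
```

View pics/c5.png

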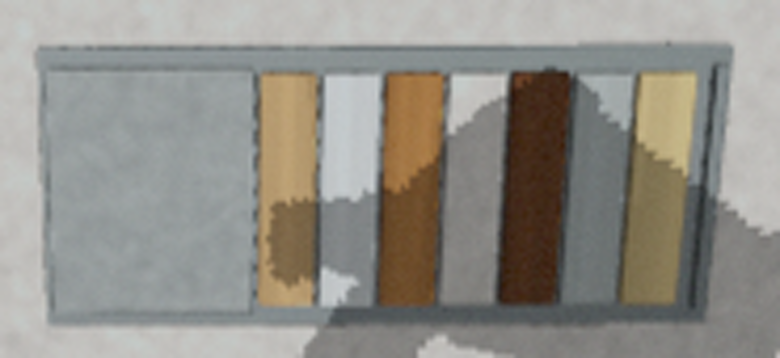

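The close crop shows all seven strips with their ends on the same two lines (rows 72 and 304) and no raised edges or step shadows. The roller stands upright off the card and the bystanders are in place, so I'm handing the job in.

```bash
python3 -c "
from h import *
st();manip.job_done()"
```

```text
t 24.93 p [ 0.5176 -0.1286  0.2903] yawy -76.75 F [ 0.3 -0.3 -0.6] w 0.498 j6 0.96 z [ 0.  0. -1.]
the job is handed in; nothing more can be done
```

The job is finished and handed in at about 25 s, well inside the 69 s limit.

**What I did:**
- I pulled the roller out of the hood by its tail handle, stood it on the open counter and let go.
- I took it again by the crossbar and set it on the card's header.
- I rolled four unbroken strokes, out to the last strip and back twice. The wrist read about 10–19 N during the strokes, plus the roller's own weight of about 6 N.
- I lifted the roller off the header, stood it on the bare counter, let go and moved the arm clear.

**Last checks:**
- **Strips:** the tool height stayed at 65.6–65.7 mm all along the card, the same as on the header. The close-up shows all seven strips level. I had no direct reading of how far each strip went down, so "home" rests on those two checks.
- **Roller:** it stands upright, clear of the card.
- **Bystanders:** the bottle, reel, carton and red look-alikes look to be where they were. I judged this by eye from the pictures.

**Disagreements and slips:**
- The first two wrist pictures placed the tip of the tail stick 10–20 mm short because its end was in shadow. It did no harm, and the tail grasp was about 11 mm from the nominal point.
- While pulling the roller out, the hand pressed down on the tail with up to about 9 N. I eased that off before letting go.
- While finding the pressure on the header, the force briefly reached 21 N, with 12 N sideways. I reduced both before the first stroke.

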